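# Hold back the belt tensioner by its hidden bolt head

## Robot

A 6-joint arm with a two-finger parallel gripper is mounted at the origin on a cart in front of the work surface, level with it; the furniture and walls round the work are solid. World frame = base frame: x ahead of the robot, y to its left, z up, the work surface at z = 0. Lengths are in m, angles in rad, forces in N, time in s.
With the tool pointing down it reaches from about 0.375 to 0.975 m from the base axis. Payload 3.8 kg.
Tool frame: the origin (TCP) lies midway between the tips of the shut fingers; the grasp point (between the pads) lies 19 mm behind it; z points along the fingers, y is the direction in which the jaws open and shut (so a half turn about z gives the same grasp; the last joint's range is limited). The gripper opens to 85 mm and grips with 20 to 120 N. Pads are 22 mm wide; open, the fingers measure 114 mm over their backs; the gripper's body (76 mm by 85 mm) begins 54 mm behind the grasp point. The pads swing forward as they close: fully open they stand 13 mm farther back than shut.
Start: joints at [-1.277, 0.264, 1.604, -0, 1.274, -0.037], TCP at [0.219, -0.638, 0.231] pointing down, gripper open.
Joint ranges: [-2.63, 2.63], [-0.94, 2.18], [0.31, 2.57], [-1.31, 4.45], [0, 2.66], [-2.55, 2.55]. Speed limits (rad/s): [2.57, 2.57, 3.14, 3.14, 3.14, 3.14].

## Interface

Orientations are given as a rotation vector (axis times angle).
In Python, from workcell import bot gives the robot as it stands.
- The arm moves only by the tool drive_tool, never from a script. Its argument "steps" is a list of rows, each a list of 2 entries, a list of its own where there are three numbers: the shift along the tool's x, y, z in mm, then the turn about the tool's z in degrees. In form: [[[dx, dy, dz], twist], ...]. A call has 1 to 8 rows; each row shifts and turns the commanded pose from where the row before left it, along the tool's axes as they then stand; what a row does not reach is not made up. A row lasts 1/12 s, in which the tool goes at most 41.7 mm and 7.16 degrees, less where a joint would pass 70% of its speed; a pose out of reach is approached as far as the arm can. A call is refused whole if a number of a shift passes 41.7 or a number of a turn 7.16, either way. A call with a gripper value outside its range is refused whole. "jaw" is the opening, from 0 (shut) to 1 (fully open), set as the call begins (left out, the last holds). The fingers move at their own pace and stop on an object; "force" is the grip in N (left out, the last holds). Time passes only in rows, so rows that do not move let the fingers close. It gives the time, the measured TCP pose, the force and the opening at its end, in the units of the state.
- bot.read_state(): the state, without advancing time (a new reading comes with each control period).
- bot.read_camera(name): name is "scene" or "top" or "wrist"; returns the picture (384x512x3 uint8, red, green, blue); there is no depth.
- bot.camera_info(name): a dict with "fx", "fy", "cx", "cy" (pixels), "D" ([k1, k2, p1, p2, k3] as OpenCV has them; the pictures are not rectified), "position" and "attitude" of the camera in the world. Camera axes: x right, y down, z forward; pixel columns grow to the right and rows downward; lengths in m; the calibration is good to about 2 mm. A picture is of the moment at which its call begins: read the wrist's pose just before it. camera_info takes no time and is no camera call; for the wrist camera it gives the pose at the moment of the call.
- bot.finish_job(): hands the job in, once; it reports no verdict.
The state is a dict: "time": time; "q": joint angles; "joint_vel": joint speeds; "joint_torque": joint torques, N m; "tool_pos": TCP position; "tcp_rot": TCP orientation; "wrist_force": force on the tool from outside, world axes, zero at the start; "torque": the same for the moment, N m; "width": opening from 0.0 (shut) to 1.0 (fully open).
Only numpy, scipy, OpenCV 4.12 (cv2) and the standard library are available. Lean on these libraries where they do the work, as an engineer would, in place of code of your own. Each camera call takes 0.05 s, during which the arm holds its last target.

## Task

I am fitting a new drive belt to the tube rotator. Reach down into the narrow gap behind its front plate, grip the hexagon bolt head of the tensioner there, ease it round against its spring until the roller arm at the front is lifted right up to its stop pin, and keep holding it there: finish while still gripping the bolt head, do not let it spring back. Keep off the roller arm itself, where my hands go, and leave the belt guard, timer and beaker as they are.

Things in the scene. Friction and masses are not known exactly. Their poses are not given: they have to be found in the camera images.
- rotator: tube rotator fixed to the worktop, its side with two toothed pulleys towards the robot. Grey base 120 (x) x 180 (y) mm, top 15 mm up, two upright steel plates on it. Origin: middle of its underside; x points from the front plate to the back, y to its left seen from the robot, z up
- bolt_head: steel hexagon bolt head in the gap: 24 mm across flats, 16 mm long, axis along the rotator's x, on a 21 mm thick sleeve. Origin: its centre, 150 mm up, 24 mm behind the front plate, 28 mm before the rear one; 20 to 44 mm left of the rotator's middle. At joint value 0 its axes match the rotator's and two flats face +y and -y: fingers pointing down and closing along y grip them. It turns with the joint
- tensioner (a joint): turn of the bolt and roller arm together, rad: within 0.08 of 0 at the start (gripping may turn it a little), 0.5 with the arm against its stop pin, where it ends. Grows anticlockwise seen from the robot, about the rotator's -x: the top of the bolt head goes to +y, so a hand gripping from above comes to lean over to +y. The spring pulls back with 0.3 N m per rad; friction 0.03 N m
- idler_arm: roller arm of the tensioner on the front of the front plate, keyed to the bolt and held by a backing nut: 55 mm from the pivot to the white roller, pointing down to the right at rest. Origin: on the pivot axis, in the middle of the front plate. Not to be touched
- guard: belt guard taken off the rotator, a shallow grey sheet-metal tray 75 x 168 x 30 mm lying on the worktop in front of the rotator, loose; origin under its middle
- timer: white bench timer, 62 x 62 x 16 mm, lying on the worktop to the left behind the rotator, loose; origin under its middle
- beaker: glass beaker, 56 mm wide, 58 mm high, standing behind the rotator, loose; origin under its middle
- gap (a point): point at the top of the gap between the rotator's two plates, half-way between them, 168 mm up; axes as the rotator's. The plates run along y, 6 mm thick, 52 mm clear between them; top edges 168 mm (front) and 164 mm (rear) up, from 77 mm to the right (-y) to 58 mm to the left of this point, lower outside that. The gap is open above; a motor lies low in it, top 86 mm up

How it is judged:
By the outcome, as a careful person would: the job done as asked, in the order asked, and still so for the second after the job is handed in, while the arm keeps its last pose, push and grip.
It also fails if it takes over 40 s, if anything falls off the work surface, if the arm or the gripper's body presses on something with over 40 N, if the wrist force passes 120 N, or if a joint passes its speed limit or range.

## Working session

There is one attempt and no reset: what is moved stays moved. The work goes in short steps, Python scripts to look and compute and a tool call to move; the robot and the scene stay as the last step left them, time stands still between calls to the robot, and variables do not carry over. Pictures are saved under pics/ and viewed, and the job is handed in when it is done.

Besides the shell and the picture viewer there is one more tool, called after "Emit:" as a command line: name --argument value ..., lists and objects as JSON in quotes. drive_tool: Moves the arm, as the interface text tells. Its arguments: {"type":"object","properties":{"steps":{"type":"array","items":{"type":"array"}},"jaw":{"type":"number"},"force":{"type":"number"}},"required":["steps"]}

```bash
mkdir -p pics
python3 - <<'E'
from workcell import bot
import cv2
print(bot.read_state())
for n in ("scene","top","wrist"):
    i=bot.camera_info(n); print(n,i)
    im=bot.read_camera(n); cv2.imwrite(f"pics/{n}0.png",im[:,:,::-1])
E
```

```text
{'time': 0.0, 'q': array([-1.27689650e+00,  2.64751815e-01,  1.60536350e+00,  7.14616350e-06,
        1.27370164e+00, -3.69334391e-02]), 'joint_vel': array([ 0.00046082,  0.00069657, -0.00012266, -0.00214494, -0.00018508,
       -0.00203297]), 'joint_torque': array([-1.02464226e-03, -5.15116310e+01, -3.67314506e+01, -3.27222215e-04,
        1.28138563e-02,  1.65320233e-05]), 'tool_pos': array([ 0.21902978, -0.63770797,  0.2299686 ]), 'tcp_rot': array([-3.09653320e+00, -5.16938345e-01,  4.36727524e-04]), 'wrist_force': array([ 0.1219809 ,  0.04495208, -0.08811607]), 'torque': array([0.0247174 , 0.00240533, 0.02315246]), 'width': 0.9961184135731769}
scene {'fx': 373.59211962924235, 'fy': 373.59211962924235, 'cx': 257.14008012262053, 'cy': 187.78459680051938, 'D': array([0.00259133, 0.        , 0.        , 0.        , 0.        ]), 'position': array([0.34308662, 0.33026397, 0.98843867]), 'attitude': array([-0.70202552,  2.87134602, -0.71428108])}
top {'fx': 396.06630553649023, 'fy': 396.06630553649023, 'cx': 257.02882523314224, 'cy': 193.05448466593538, 'D': array([-0.00252339,  0.        ,  0.        ,  0.        ,  0.        ]), 'position': array([ 0.36326742, -0.0814664 ,  1.06146719]), 'attitude': array([-2.11609244,  2.13188112, -0.18476633])}
wrist {'fx': 316.99833538748516, 'fy': 316.99833538748516, 'cx': 255.24242858148, 'cy': 188.022743202285, 'D': array([-0.02402248,  0.        ,  0.        ,  0.        ,  0.        ]), 'position': array([ 0.28855123, -0.61356252,  0.373913  ]), 'attitude': array([ 2.35713292, -1.68266844, -0.2473925 ])}
```

View pics/scene0.png

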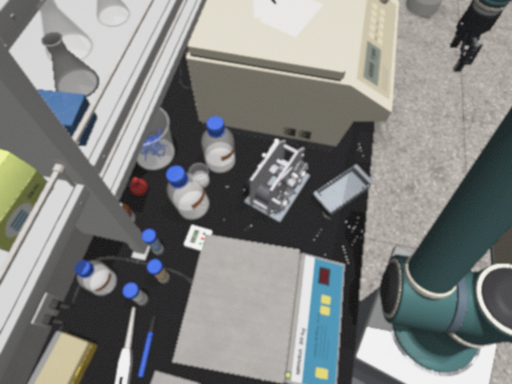

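View pics/top0.png

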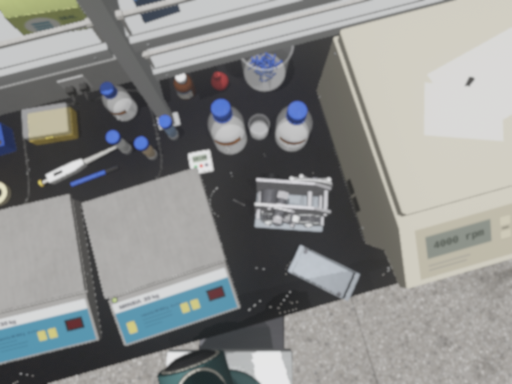

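View pics/wrist0.png

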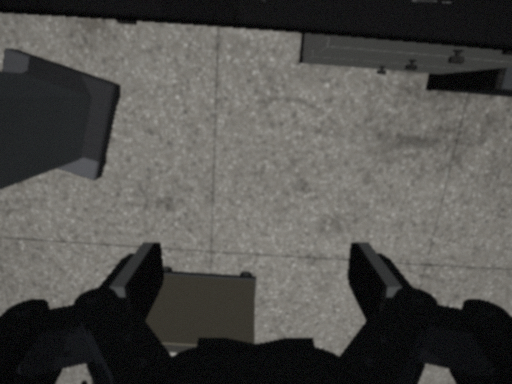

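The rotator shows in top at about (292,203) and in scene at about (278,180). The centrifuge is to its right, with bottles behind it. I'll enlarge both.

```bash
cat > h.py <<'E'
import numpy as np, cv2
from scipy.spatial.transform import Rotation as R
def ray(i,uv):
    K=np.array([[i['fx'],0,i['cx']],[0,i['fy'],i['cy']],[0,0,1]])
    p=cv2.undistortPoints(np.array([[uv]],float),K,i['D'])[0,0]
    d=R.from_rotvec(i['attitude']).apply([p[0],p[1],1]); return np.array(i['position']),d/np.linalg.norm(d)
def plane(i,uv,z):
    o,d=ray(i,uv); return o+d*(z-o[2])/d[2]
def two(i,u,j,v):
    o,d=ray(i,u);p,e=ray(j,v)
    A=np.array([d,-e]).T; s=np.linalg.lstsq(A,p-o,rcond=None)[0]
    a=o+s[0]*d;b=p+s[1]*e; return (a+b)/2,np.linalg.norm(a-b)
def proj(i,P):
    K=np.array([[i['fx'],0,i['cx']],[0,i['fy'],i['cy']],[0,0,1]])
    r=R.from_rotvec(i['attitude']).inv(); t=-r.apply(i['position'])
    return cv2.projectPoints(np.atleast_2d(np.array(P,float)),r.as_rotvec(),t,K,i['D'])[0][:,0]
E
python3 - <<'E'
import cv2
a=cv2.imread('pics/top0.png')[160:310,240:370]
cv2.imwrite('pics/top0z.png',cv2.resize(a,(520,600),interpolation=cv2.INTER_CUBIC))
a=cv2.imread('pics/scene0.png')[130:230,230:380]
cv2.imwrite('pics/scene0z.png',cv2.resize(a,(750,500),interpolation=cv2.INTER_CUBIC))
E
```

```text
(no output)
```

View pics/top0z.png

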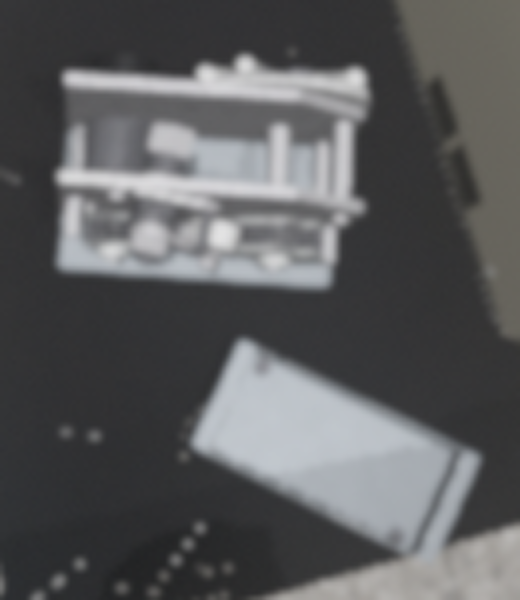

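View pics/scene0z.png

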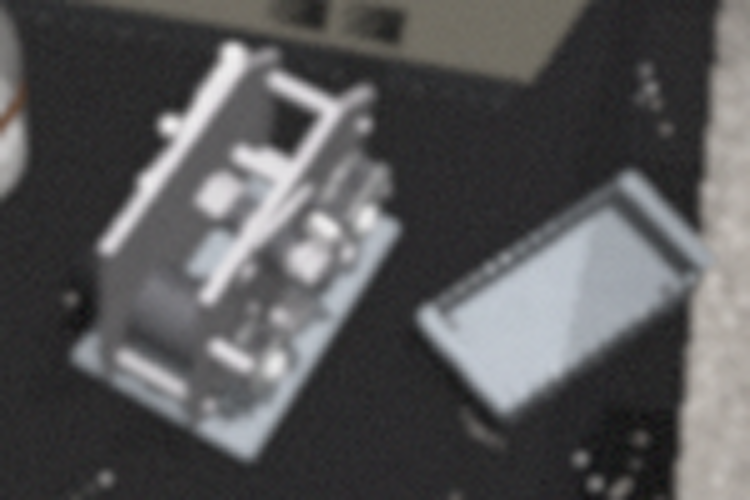

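The bolt head is the light block between the plates: top px about (283,195.5), scene px about (273.5,169). The base's front corners in top are about (254.3,227.5) and (322.5,232). I'll get a rough pose from these.

Run:
```python
from workcell import bot
from h import *
t=bot.camera_info('top'); s=bot.camera_info('scene')
tz=lambda x,y:(240+(x+.5)/4-.5,160+(y+.5)/4-.5)
sz=lambda x,y:(230+(x+.5)/5-.5,130+(y+.5)/5-.5)
FL=plane(t,tz(57,271),.015);FR=plane(t,tz(331,289),.015)
fl=plane(s,sz(250,464),.015);fr=plane(s,sz(402,226),.015)
for n,a,b in(('top',FL,FR),('sc',fl,fr)):
    print(n,a,b,np.linalg.norm(a-b),np.degrees(np.arctan2(*( (a-b)[[0,1]]*[-1,1]))))
bl=plane(s,sz(72,355),.015);print('BL',bl,np.linalg.norm(bl-fl), bl-fl)
print('bolt top plane',plane(t,tz(170,135),.162), plane(s,sz(218,192),.162))
print(two(t,tz(170,139),s,sz(218,195)))
```

```text
top [ 0.46180432 -0.0660909   0.015     ] [ 0.44858246 -0.24657893  0.015     ] 0.18097166856224187 -4.189785809193372
sc [ 0.46011367 -0.06259916  0.015     ] [ 0.4459137  -0.24398812  0.015     ] 0.18194392369691947 -4.476251898309636
BL [ 0.58084415 -0.07609024  0.015     ] 0.12148192662934183 [ 1.20730483e-01 -1.34910744e-02  1.11022302e-16]
bolt top plane [ 0.52596734 -0.13384763  0.162     ] [ 0.52245436 -0.13163432  0.162     ]
(array([ 0.52415574, -0.13430353,  0.15434684]), np.float64(0.0016440946590679944))
```

Run:
```python
from workcell import bot
from h import *
s=bot.read_state()
M=R.from_rotvec(s['tcp_rot']).as_matrix();print(M.round(4))
c=np.radians(-4.35)
for sg in(1,-1):
    y=sg*np.array([-np.sin(c),np.cos(c),0]); a=M.T@y; print(sg,np.degrees(np.arctan2(-a[0],a[1])))
r=.93;b=np.radians(-94.35)
p=np.array([r*np.cos(b),r*np.sin(b),.23]);print(p,M.T@(p-s['tool_pos']))
t=bot.camera_info('top')
tz=lambda x,y:(240+(x+.5)/4-.5,160+(y+.5)/4-.5)
# centrifuge corner, worktop front edge
print(plane(t,(398,287),0),plane(t,(320,70),.0),plane(t,(360,296),0), plane(t,(332,40),.3))
```

```text
[[ 9.458e-01  3.247e-01 -5.000e-04]
 [ 3.247e-01 -9.458e-01  1.800e-03]
 [ 1.000e-04 -1.900e-03 -1.000e+00]]
1 -156.70177294562023
-1 23.298227054379783
[-0.07053948 -0.92732097  0.23      ] [-3.67885487e-01  1.79760606e-01 -1.90643875e-04]
[ 0.30489898 -0.44062859  0.        ] [ 0.91608336 -0.2590744   0.        ] [ 0.28279203 -0.34054472  0.        ] [ 0.82748279 -0.23646182  0.3       ]
```

Emit:
drive_tool --steps '[[[0,0,0],5.825],[[0,0,0],5.825],[[0,0,0],5.825],[[0,0,0],5.825],[[-26.7,31.1,0],0],[[-26.7,31.1,0],0],[[-26.7,31.1,0],0],[[-26.7,31.1,0],0]]'

```text
time: 0.82
tool_pos: [0.1024, -0.7551, 0.2309]
tcp_rot: [-3.139, 0.118, 0.0]
wrist_force: [0.7, -0.3, -0.1]
width: 0.999
```

Run:
```python
from workcell import bot
import cv2
cv2.imwrite("pics/w1.png",bot.read_camera('wrist')[:,:,::-1])
cv2.imwrite("pics/s1.png",bot.read_camera('scene')[:,:,::-1])
```

```text
(no output)
```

View pics/w1.png

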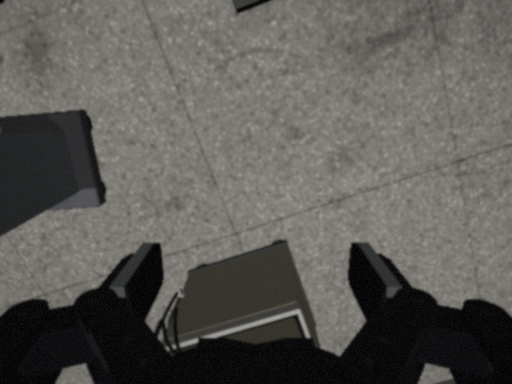

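View pics/s1.png

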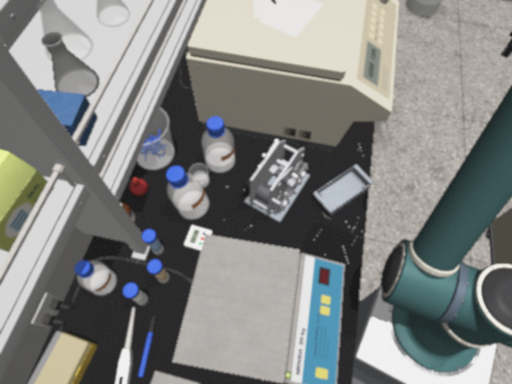

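The wrist view shows clear floor with only low boxes on it, so I'll go on out towards the reach limit.

Emit:
drive_tool --steps '[[[-26.7,31.1,0],0],[[-26.7,31.1,0],0],[[-26.7,31.1,0],0],[[-26.7,31.1,0],0],[[-26.7,31.1,0],0],[[-26.7,31.1,0],0],[[0,0,0],0]]'

```text
time: 1.5
tool_pos: [-0.0783, -0.9308, 0.2235]
tcp_rot: [-3.135, 0.128, 0.005]
wrist_force: [-0.5, 1.3, -2.8]
width: 0.997
```

Run:
```python
from workcell import bot
s=bot.read_state();print(s['q'].round(3),s['tool_pos'],s['tcp_rot'])
```

```text
[-1.68   0.808  0.822 -0.003  1.516 -0.028] [-0.07830862 -0.9308316   0.22354811] [-3.13488218  0.12816464  0.00454818]
```

Emit:
drive_tool --steps '[[[0,30,0],0],[[0,30,0],0],[[0,30,0],0],[[0,0,0],0]]'

```text
time: 1.83
tool_pos: [-0.0762, -1.0101, 0.2111]
tcp_rot: [-3.123, 0.118, -0.002]
wrist_force: [-0.0, 2.1, -6.1]
width: 1.002
```

```bash
cat > st.py <<'E'
from workcell import bot
from h import *
s=bot.read_state();M=R.from_rotvec(s['tcp_rot']).as_matrix()
c=np.radians(-4.35);X=np.array([np.cos(c),np.sin(c),0]);Y=np.array([-X[1],X[0],0]);Z=np.array([0,0,1.])
B=np.array([X,Y,Z])
T=B@M
print(s['q'].round(3),s['tool_pos'].round(4),'F',s['wrist_force'].round(1),'w',round(s['width'],3),'t',s['time'])
print('tool axes in rotator:\n',T.round(3)); print('lean deg in YZ',np.degrees(np.arctan2(-T[1,2],-T[2,2])),'x tilt',np.degrees(T[0,2]))
E
python3 st.py
```

```text
[-1.671  1.105  0.327  0.     1.726 -0.024] [-0.0762 -1.0101  0.2111] F [-0.   2.1 -6.1] w 1.002 t 1.8333
tool axes in rotator:
 [[ 1.     0.     0.001]
 [ 0.    -1.     0.016]
 [ 0.001 -0.016 -1.   ]]
lean deg in YZ -0.9390157753654848 x tilt 0.04809387511553036
```

Emit:
drive_tool --steps '[[[0,30,0],0],[[0,30,0],0],[[0,30,0],0],[[0,30,0],0],[[0,0,0],0]]'

```text
time: 2.25
tool_pos: [-0.079, -1.0482, 0.2104]
tcp_rot: [3.051, -0.115, -0.005]
wrist_force: [-0.1, 0.6, -0.2]
width: 1.006
```

```bash
python3 st.py
```

```text
[-1.67   1.115  0.313  0.002  1.626 -0.024] [-0.079  -1.0482  0.2104] F [-0.1  0.6 -0.2] w 1.006 t 2.25
tool axes in rotator:
 [[ 1.     0.     0.   ]
 [ 0.    -0.996 -0.088]
 [ 0.     0.088 -0.996]]
lean deg in YZ 5.0475890950211015 x tilt 0.005911660909811065
```

Pushing past the reach limit tilts the tool, in the leaning direction needed. The interface has no tilt command, so I'll use this to lean the hand.

Emit:
drive_tool --steps '[[[0,41,0],0],[[0,41,0],0],[[0,41,0],0],[[0,41,0],0],[[0,0,0],0]]'

```text
time: 2.67
tool_pos: [-0.0826, -1.092, 0.1973]
tcp_rot: [2.939, -0.111, -0.011]
wrist_force: [0.4, 0.8, -1.9]
width: 0.994
```

```bash
python3 st.py
```

```text
[-1.671  1.133  0.313  0.005  1.496 -0.024] [-0.0826 -1.092   0.1973] F [ 0.4  0.8 -1.9] w 0.994 t 2.6667
tool axes in rotator:
 [[ 1.     0.     0.   ]
 [ 0.    -0.98  -0.199]
 [ 0.     0.199 -0.98 ]]
lean deg in YZ 11.47450848644784 x tilt 0.004840186158200284
```

Emit:
drive_tool --steps '[[[0,41,0],0],[[0,41,0],0],[[0,41,0],0],[[0,41,0],0],[[0,41,0],0],[[0,41,0],0],[[0,41,0],0],[[0,0,0],0]]'

```text
time: 3.33
tool_pos: [-0.0877, -1.1579, 0.2226]
tcp_rot: [2.737, -0.104, -0.021]
wrist_force: [0.2, 0.8, 0.3]
width: 0.995
```

```bash
python3 st.py
```

```text
[-1.671  1.13   0.311  0.01   1.298 -0.025] [-0.0877 -1.1579  0.2226] F [0.2 0.8 0.3] w 0.995 t 3.3333
tool axes in rotator:
 [[ 1.     0.     0.   ]
 [ 0.    -0.92  -0.392]
 [-0.     0.392 -0.92 ]]
lean deg in YZ 23.088113151075287 x tilt 0.004688007801945137
```

Emit:
drive_tool --steps '[[[0,41,0],0],[[0,41,0],0],[[0,41,0],0],[[0,0,0],0]]'

```text
time: 3.67
tool_pos: [-0.0897, -1.1812, 0.247]
tcp_rot: [2.652, -0.101, -0.025]
wrist_force: [-0.2, -0.3, 0.6]
width: 1.001
```

```bash
python3 st.py
```

```text
[-1.671  1.118  0.311  0.012  1.224 -0.026] [-0.0897 -1.1812  0.247 ] F [-0.2 -0.3  0.6] w 1.001 t 3.6667
tool axes in rotator:
 [[ 1.     0.     0.   ]
 [ 0.    -0.883 -0.469]
 [-0.     0.469 -0.883]]
lean deg in YZ 27.977064436491364 x tilt 0.00034773211315106123
```

Emit:
drive_tool --steps '[[[0,32,0],0],[[0,0,0],0]]'

```text
time: 3.83
tool_pos: [-0.0902, -1.1862, 0.2532]
tcp_rot: [2.632, -0.1, -0.026]
wrist_force: [-0.6, -0.4, -0.2]
width: 1.002
```

```bash
python3 st.py
```

```text
[-1.671  1.115  0.311  0.013  1.208 -0.026] [-0.0902 -1.1862  0.2532] F [-0.6 -0.4 -0.2] w 1.002 t 3.8333
tool axes in rotator:
 [[ 1.     0.    -0.   ]
 [ 0.    -0.874 -0.486]
 [-0.     0.486 -0.874]]
lean deg in YZ 29.082316694000557 x tilt -0.0011202796562265757
```

```bash
cat > plan.py <<'E'
from st import *
def legs(wps,n):
    p=s['tool_pos'];
    for w in wps:
        d=M.T@(np.array(w)-p)*1000; k=int(np.ceil(np.linalg.norm(d)/n)); print(w,'tool mm',d.round(1),'rows',k,(d/k).round(1)); p=np.array(w)
E
python3 - <<'E'
from plan import *
i=bot.camera_info('wrist')
print('cam in tool',M.T@(i['position']-s['tool_pos']), (M.T@R.from_rotvec(i['attitude']).as_matrix()).round(3))
print('TCP px',proj(i,[s['tool_pos']]))
legs([(.10,-.75,.46),(.34,-.36,.46),(.50,-.15,.36)],38)
E
```

```text
[-1.671  1.115  0.311  0.013  1.208 -0.026] [-0.0902 -1.1862  0.2532] F [-0.6 -0.4 -0.2] w 1.002 t 3.8333
tool axes in rotator:
 [[ 1.     0.    -0.   ]
 [ 0.    -0.874 -0.486]
 [-0.     0.486 -0.874]]
lean deg in YZ 29.082316694000557 x tilt -0.0011202796562265757
cam in tool [ 7.33363019e-02 -3.16980663e-05 -1.44045088e-01] [[-0.001 -0.958 -0.286]
 [ 1.    -0.001 -0.   ]
 [-0.    -0.286  0.958]]
TCP px [[255.40440572 245.89635228]]
(0.1, -0.75, 0.46) tool mm [ 156.6 -292.2 -399.1] rows 14 [ 11.2 -20.9 -28.5]
(0.34, -0.36, 0.46) tool mm [ 209.7 -355.8 -197.9] rows 13 [ 16.1 -27.4 -15.2]
(0.5, -0.15, 0.36) tool mm [ 143.6 -242.2  -20.3] rows 8 [ 18.  -30.3  -2.5]
```

Emit:
drive_tool --steps '[[[11.2,-20.9,-28.5],0],[[11.2,-20.9,-28.5],0],[[11.2,-20.9,-28.5],0],[[11.2,-20.9,-28.5],0],[[11.2,-20.9,-28.5],0],[[11.2,-20.9,-28.5],0],[[11.2,-20.9,-28.5],0]]'

```text
time: 4.42
tool_pos: [0.0029, -0.9732, 0.3536]
tcp_rot: [2.635, -0.1, -0.026]
wrist_force: [0.2, -0.3, 0.2]
width: 1.003
```

Emit:
drive_tool --steps '[[[11.2,-20.9,-28.5],0],[[11.2,-20.9,-28.5],0],[[11.2,-20.9,-28.5],0],[[11.2,-20.9,-28.5],0],[[11.2,-20.9,-28.5],0],[[11.2,-20.9,-28.5],0],[[11.2,-20.9,-28.5],0]]'

```text
time: 5.0
tool_pos: [0.0979, -0.7553, 0.4576]
tcp_rot: [2.635, -0.1, -0.026]
wrist_force: [0.8, -0.1, 1.3]
width: 0.995
```

Run:
```python
from plan import *
legs([(.34,-.36,.46),(.50,-.15,.36)],35)
```

```text
[-1.426  0.061  1.509 -0.12   1.08   0.251] [ 0.0979 -0.7553  0.4576] F [ 0.8 -0.1  1.3] w 0.995 t 5.0
tool axes in rotator:
 [[ 1.    -0.     0.   ]
 [-0.    -0.875 -0.484]
 [ 0.     0.484 -0.875]]
lean deg in YZ 28.929938615857377 x tilt 0.006010686221358252
(0.34, -0.36, 0.46) tool mm [ 211.3 -359.9 -201.6] rows 14 [ 15.1 -25.7 -14.4]
(0.5, -0.15, 0.36) tool mm [ 143.6 -242.3  -19.6] rows 9 [ 16.  -26.9  -2.2]
```

Emit:
drive_tool --steps '[[[15.1,-25.7,-14.4],0],[[15.1,-25.7,-14.4],0],[[15.1,-25.7,-14.4],0],[[15.1,-25.7,-14.4],0],[[15.1,-25.7,-14.4],0],[[15.1,-25.7,-14.4],0],[[15.1,-25.7,-14.4],0]]'

```text
time: 5.58
tool_pos: [0.2189, -0.5579, 0.4584]
tcp_rot: [2.635, -0.101, -0.025]
wrist_force: [0.8, 0.3, -0.2]
width: 0.999
```

Run:
```python
from plan import *
legs([(.34,-.36,.46),(.50,-.15,.36)],35)
```

```text
[-1.09  -0.223  1.771 -0.281  1.169  0.612] [ 0.2189 -0.5579  0.4584] F [ 0.8  0.3 -0.2] w 0.999 t 5.5833
tool axes in rotator:
 [[ 1.    -0.001  0.   ]
 [-0.    -0.875 -0.484]
 [ 0.001  0.484 -0.875]]
lean deg in YZ 28.951694870903886 x tilt 0.028613234309142303
(0.34, -0.36, 0.46) tool mm [ 105.6 -180.  -101.3] rows 7 [ 15.1 -25.7 -14.5]
(0.5, -0.15, 0.36) tool mm [ 143.4 -242.4  -19.7] rows 9 [ 15.9 -26.9  -2.2]
```

Emit:
drive_tool --steps '[[[15.1,-25.7,-14.5],0],[[15.1,-25.7,-14.5],0],[[15.1,-25.7,-14.5],0],[[15.1,-25.7,-14.5],0],[[15.1,-25.7,-14.5],0],[[15.1,-25.7,-14.5],0]]'

```text
time: 6.08
tool_pos: [0.3226, -0.3883, 0.4602]
tcp_rot: [2.635, -0.101, -0.024]
wrist_force: [-0.4, -1.4, 0.0]
width: 1.004
```

Run:
```python
from plan import *
legs([(.50,-.15,.36)],35)
import cv2
cv2.imwrite("pics/s2.png",bot.read_camera('scene')[:,:,::-1])
```

```text
[-0.644 -0.329  1.847 -0.43   1.353  1.04 ] [ 0.3226 -0.3883  0.4602] F [-0.4 -1.4  0. ] w 1.004 t 6.0833
tool axes in rotator:
 [[ 1.    -0.001  0.001]
 [-0.    -0.875 -0.484]
 [ 0.002  0.484 -0.875]]
lean deg in YZ 28.953638365015703 x tilt 0.06935009788394726
(0.5, -0.15, 0.36) tool mm [ 158.5 -268.3  -33.6] rows 9 [ 17.6 -29.8  -3.7]
```

View pics/s2.png

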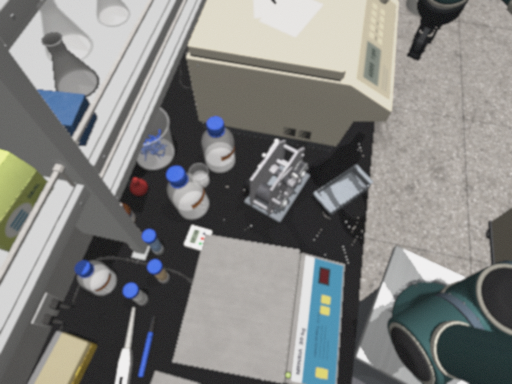

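Run:
```python
from plan import *
b=np.array([.524,-.133,.150]); tz=M[:,2]
legs([(.42,-.25,.42),tuple((b-tz*.15).round(3))],35)
```

```text
[-0.636 -0.329  1.847 -0.426  1.355  1.043] [ 0.3261 -0.3841  0.4598] F [ 1.9  2.3 -1.2] w 1.001 t 6.1333
tool axes in rotator:
 [[ 1.     0.002  0.006]
 [ 0.004 -0.877 -0.481]
 [ 0.005  0.481 -0.877]]
lean deg in YZ 28.72519612874276 x tilt 0.35614475234436405
(0.42, -0.25, 0.42) tool mm [  83.9 -142.5  -32.3] rows 5 [ 16.8 -28.5  -6.5]
(np.float64(0.529), np.float64(-0.061), np.float64(0.282)) tool mm [  94.6 -238.7   27.1] rows 8 [ 11.8 -29.8   3.4]
```

Emit:
drive_tool --steps '[[[16.8,-28.5,-6.5],0],[[16.8,-28.5,-6.5],0],[[16.8,-28.5,-6.5],0],[[16.8,-28.5,-6.5],0],[[16.8,-28.5,-6.5],0]]'

```text
time: 6.55
tool_pos: [0.4173, -0.2548, 0.4193]
tcp_rot: [2.635, -0.101, -0.024]
wrist_force: [-0.2, -0.1, 0.1]
width: 1.002
```

Emit:
drive_tool --steps '[[[11.8,-29.8,3.4],0],[[11.8,-29.8,3.4],0],[[11.8,-29.8,3.4],0],[[11.8,-29.8,3.4],0],[[11.8,-29.8,3.4],0],[[11.8,-29.8,3.4],0],[[11.8,-29.8,3.4],0],[[0,0,0],0]]'

```text
time: 7.22
tool_pos: [0.5125, -0.0884, 0.2929]
tcp_rot: [2.638, -0.094, -0.031]
wrist_force: [-0.4, 0.7, -0.8]
width: 1.003
```

Run:
```python
from plan import *
import cv2,pickle
i=bot.camera_info('wrist'); im=bot.read_camera('wrist')[:,:,::-1]
pickle.dump(i,open('w3.pkl','wb'))
cv2.imwrite("pics/w3.png",im); cv2.imwrite("pics/w3z.png",cv2.resize(im,(800,600),interpolation=cv2.INTER_CUBIC))
print(proj(i,[[.524,-.133,.15]]))
```

```text
[ 0.101 -0.019  1.885 -0.501  1.399  1.861] [ 0.5125 -0.0884  0.2929] F [-0.4  0.7 -0.8] w 1.003 t 7.2167
tool axes in rotator:
 [[ 1.     0.006 -0.003]
 [ 0.004 -0.877 -0.481]
 [-0.005  0.481 -0.877]]
lean deg in YZ 28.770948444868246 x tilt -0.16057625077002002
[[222.57721731 158.40343992]]
```

View pics/w3z.png

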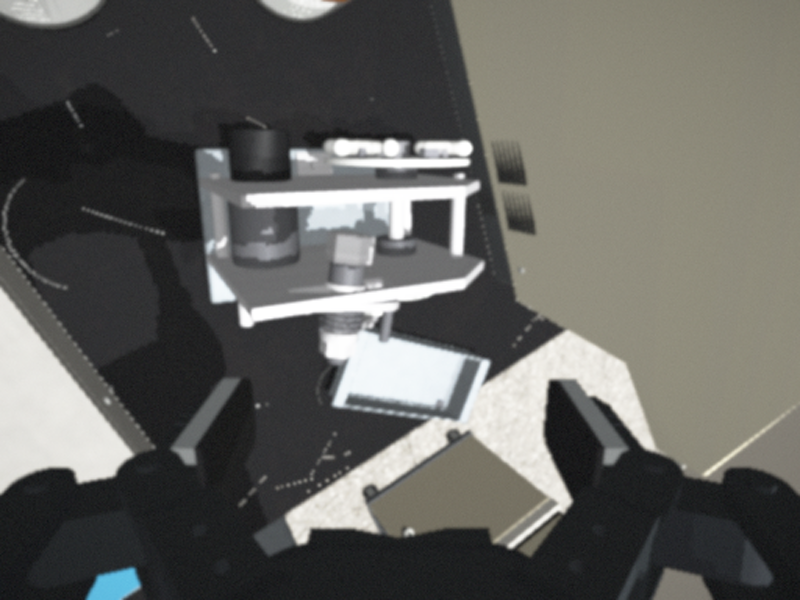

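The wrist view shows the bolt head at px about (226,160), close to the predicted (222.6,158.4). The plate top edges are white strips. I'll zoom in to refine.

Run:
```python
import cv2
a=cv2.imread('pics/w3.png')[90:220,120:315]
cv2.imwrite('pics/w3c.png',cv2.resize(a,(780,520),interpolation=cv2.INTER_CUBIC))
```

```text
(no output)
```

View pics/w3c.png

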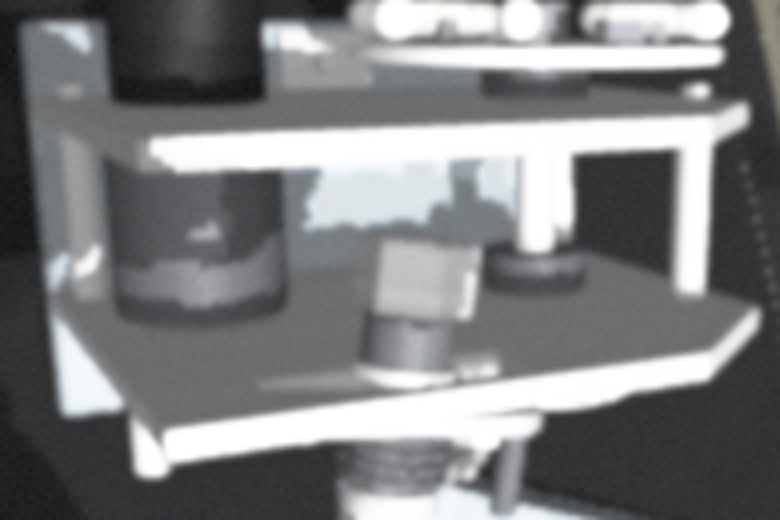

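Run:
```python
from h import *
import pickle
i=pickle.load(open('w3.pkl','rb'))
c=lambda x,y:(120+(x+.5)/4-.5,90+(y+.5)/4-.5)
FL=plane(i,c(163,430),.168);FR=plane(i,c(712,353),.168)
fl=plane(i,c(163,461),.168);fr=plane(i,c(712,382),.168)
RL=plane(i,c(150,172),.164);RR=plane(i,c(712,148),.164)
for n,a,b in(('front back-edge',FL,FR),('front front-edge',fl,fr),('rear front-edge',RL,RR)):
    d=a-b;print(n,a[:2].round(4),b[:2].round(4),np.linalg.norm(d).round(4),'yaw',np.degrees(np.arctan2(-d[0],d[1])).round(2))
d=(FL-FR)+(RL-RR)+(fl-fr); Y=d/np.linalg.norm(d);X=np.array([Y[1],-Y[0],0])
print('yaw all',np.degrees(np.arctan2(X[1],X[0])))
print('gap',(RL+RR-FL-FR)@X/2,'thick',(FL+FR-fl-fr)@X/2)
mid=(FL+FR)/2; mid2=(RL+RR)/2
# y=0 is 58 from left,77 from right: mid is y=-9.5
O=(mid+mid2)/2+Y*.0095; print('gap pt',O)
b=plane(i,c(427,282),.150);print('bolt',b,'rel front plate back', (b-mid)@X,'y',(b-O)@Y)
for u in((375,285),(479,285)): p=plane(i,c(*u),.150);print((p-mid)@X,(p-O)@Y)
for u in((362,345),(452,345)): p=plane(i,c(*u),.150);print('sleeve',(p-mid)@X,(p-O)@Y)
```

```text
front back-edge [ 0.506  -0.0684] [ 0.4948 -0.2048] 0.1369 yaw -4.71
front front-edge [ 0.4995 -0.0674] [ 0.4871 -0.2046] 0.1378 yaw -5.16
rear front-edge [ 0.5572 -0.0748] [ 0.5455 -0.2089] 0.1346 yaw -4.98
yaw all -4.950402876132667
gap 0.051162119995502256 thick 0.0071451946641508555
gap pt [ 0.52669795 -0.12976231  0.166     ]
bolt [ 0.52172172 -0.13663797  0.15      ] rel front plate back 0.021216721649468924 y -0.007279418089030328
0.021631594228742047 0.005710137299250747
0.019325121668831945 -0.020823799786913653
sleeve 0.007821506893327486 0.00925933035739345
sleeve 0.005290033592824364 -0.013614833814492328
```

Run:
```python
from h import *
import pickle
i=pickle.load(open('w3.pkl','rb'))
inv=lambda p:((p[0]-120+.5)*4-.5,(p[1]-90+.5)*4-.5)
a=np.radians(-4.7);X=np.array([np.cos(a),np.sin(a),0]);Y=np.array([-X[1],X[0],0])
mid=np.array([.5004,-.1366,0]);
for yy in(-.1366,-.132):
  for dx in (-6,4,8,16,24,32):
    p=np.array([0.5004,yy,0.15])+X*dx/1000-0*Y
    print(yy,dx,np.round(inv(proj(i,[p])[0]),0), [np.round(inv(proj(i,[p+Y*.0105*s*np.cos(.5)+np.array([0,0,-.0105*s*np.sin(.5)])])[0]),0) for s in(1,-1)])
```

```text
-0.1366 -6 [435. 393.] [array([392., 392.]), array([479., 393.])]
-0.1366 4 [435. 352.] [array([391., 352.]), array([479., 353.])]
-0.1366 8 [434. 336.] [array([390., 336.]), array([479., 337.])]
-0.1366 16 [434. 303.] [array([390., 303.]), array([478., 304.])]
-0.1366 24 [434. 270.] [array([389., 269.]), array([478., 270.])]
-0.1366 32 [433. 236.] [array([388., 236.]), array([478., 236.])]
-0.132 -6 [418. 397.] [array([374., 396.]), array([462., 397.])]
-0.132 4 [417. 356.] [array([373., 356.]), array([461., 357.])]
-0.132 8 [417. 340.] [array([372., 339.]), array([461., 340.])]
-0.132 16 [416. 307.] [array([371., 306.]), array([461., 307.])]
-0.132 24 [415. 273.] [array([370., 273.]), array([461., 274.])]
-0.132 32 [415. 239.] [array([369., 239.]), array([460., 239.])]
```

Run:
```python
import cv2
a=cv2.imread('pics/w3.png')[140:205,195:255]
a=cv2.resize(a,(600,650)[::1],interpolation=cv2.INTER_LANCZOS4)[:600]
a=cv2.convertScaleAbs(a,alpha=1.0)
g=cv2.createCLAHE(3,(4,4)).apply(cv2.cvtColor(a,cv2.COLOR_BGR2GRAY))
cv2.imwrite('pics/w3d.png',g)
```

```text
(no output)
```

View pics/w3d.png

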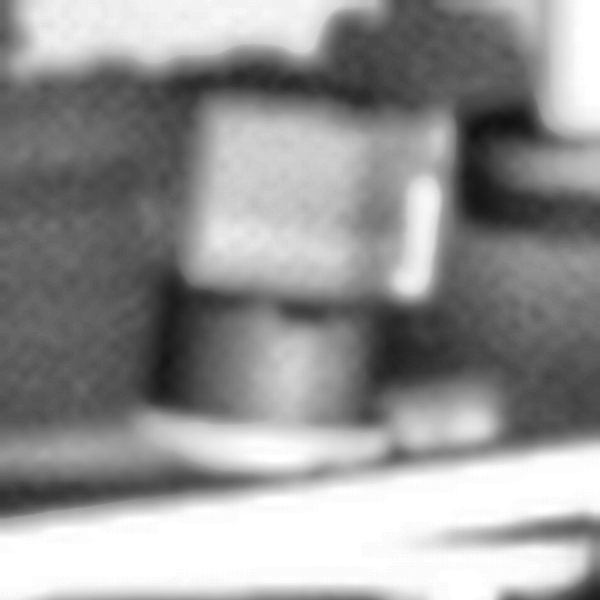

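Run:
```python
from workcell import bot
from h import *
import pickle
i=pickle.load(open('w3.pkl','rb'));t=bot.camera_info('top');s=bot.camera_info('scene')
c=lambda x,y:(120+(x+.5)/4-.5,90+(y+.5)/4-.5)
tz=lambda x,y:(240+(x+.5)/4-.5,160+(y+.5)/4-.5)
sz=lambda x,y:(230+(x+.5)/5-.5,130+(y+.5)/5-.5)
a=np.radians(-4.7);X=np.array([np.cos(a),np.sin(a),0]);Y=np.array([-X[1],X[0],0])
b=np.array([.524,-.1325,.15])
def line(i,u,j,v):
    # point in YZ plane of lines along X: intersect planes
    N=[];D=[]
    for k,w in((i,u),(j,v)):
        o,d=ray(k,w); n=np.cross(d,X); N.append([n@Y,n[2]]); D.append(n@(o-b))
    return np.linalg.solve(N,D)*1000
print('shaft',line(i,c(540,190),t,tz(280,155)), 'post',line(i,c(695,200),t,tz(345,160)))
print('head', line(i,c(413,282),t,tz(172,140)),line(i,c(413,282),s,sz(218,195)))
for z in (.09,.11,.13,.15):
    print(z,[((plane(i,c(x,190),z)-b)@Y*1000).round(1) for x in(518,572)])
```

```text
shaft [-74.80553798 -73.91335549] post [-110.9233298   -42.95270525]
head [-3.32471009 -6.0411918 ] [11.93884185 29.98118584]
0.09 [np.float64(-59.9), np.float64(-78.1)]
0.11 [np.float64(-49.3), np.float64(-66.4)]
0.13 [np.float64(-38.8), np.float64(-54.8)]
0.15 [np.float64(-28.3), np.float64(-43.2)]
```

```bash
cat > tgt.py <<'E'
from plan import *
b=np.array([.5243,-.133,.150])
def rel():
    g=M.T@(s['tool_pos']-b)*1000
    print('TCP rel bolt in tool axes mm',g.round(1)); return g
E
python3 - <<'E'
from tgt import *
rel()
tz=M[:,2]
legs([tuple(b-tz*.06),tuple(b+tz*.0235)],30)
E
```

```text
[ 0.099 -0.022  1.885 -0.503  1.401  1.859] [ 0.5121 -0.0902  0.2949] F [ 0.3 -0.6  0.4] w 1.003 t 7.2667
tool axes in rotator:
 [[ 1.     0.005 -0.002]
 [ 0.003 -0.875 -0.483]
 [-0.004  0.483 -0.875]]
lean deg in YZ 28.896927487886376 x tilt -0.13677413790019594
TCP rel bolt in tool axes mm [ -16.    33.4 -147. ]
(np.float64(0.5266419834353355), np.float64(-0.10410034278076702), np.float64(0.20252927684824384)) tool mm [ 16.  -33.4  87. ] rows 4 [ 4.  -8.4 21.8]
(np.float64(0.5233827231544935), np.float64(-0.14431903241086627), np.float64(0.1294260332344378)) tool mm [-0.   0.  83.5] rows 3 [-0.   0.  27.8]
```

Emit:
drive_tool --steps '[[[4,-8.4,17],0.5],[[4,-8.4,17],0],[[4,-8.4,17],0],[[4,-8.2,16],0],[[0,0,0],0],[[0,0,0],0]]' --jaw 0.52 --force 25

```text
time: 7.77
tool_pos: [0.5274, -0.0973, 0.2229]
tcp_rot: [2.634, -0.113, -0.025]
wrist_force: [0.8, 1.1, 0.3]
width: 0.52
```

Run:
```python
from tgt import *
rel()
import cv2,pickle
i=bot.camera_info('wrist'); im=bot.read_camera('wrist')[:,:,::-1]
pickle.dump(i,open('w4.pkl','wb'))
print(proj(i,[b, s['tool_pos']]))
cv2.imwrite("pics/w4.png",im); cv2.imwrite("pics/w4z.png",cv2.resize(im,(800,600),interpolation=cv2.INTER_CUBIC))
```

```text
[ 0.084  0.058  1.939 -0.523  1.276  1.929] [ 0.5274 -0.0973  0.2229] F [0.8 1.1 0.3] w 0.52 t 7.7667
tool axes in rotator:
 [[ 1.    -0.009 -0.002]
 [-0.009 -0.875 -0.484]
 [ 0.003  0.484 -0.875]]
lean deg in YZ 28.945030516508904 x tilt -0.08838678031695418
TCP rel bolt in tool axes mm [  0.3   4.  -81.2]
[[250.09387187 196.13012731]
 [255.45658617 245.85940579]]
```

View pics/w4z.png

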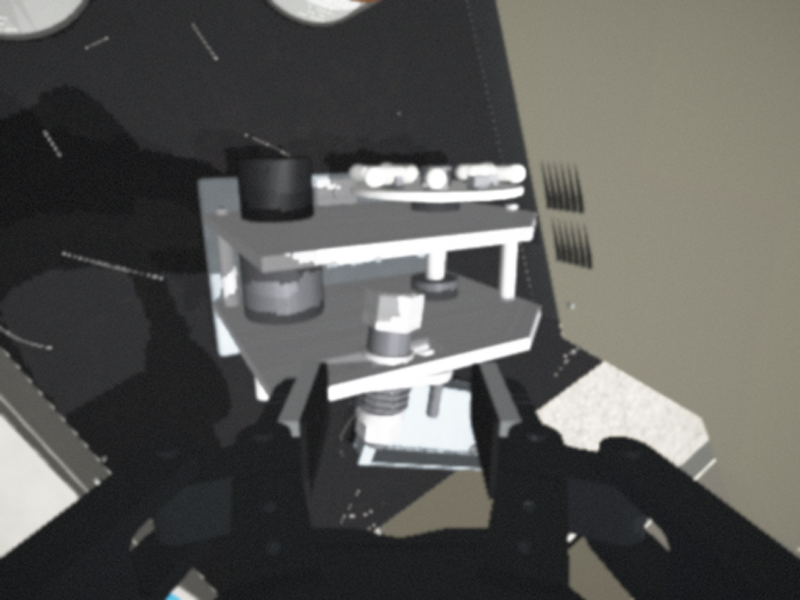

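Run:
```python
import cv2
a=cv2.imread('pics/w4.png')[175:235,220:300]
a=cv2.resize(a,(800,600),interpolation=cv2.INTER_LANCZOS4)
g=cv2.createCLAHE(3,(4,4)).apply(cv2.cvtColor(a,cv2.COLOR_BGR2GRAY))
cv2.imwrite('pics/w4d.png',g)
```

```text
(no output)
```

View pics/w4d.png

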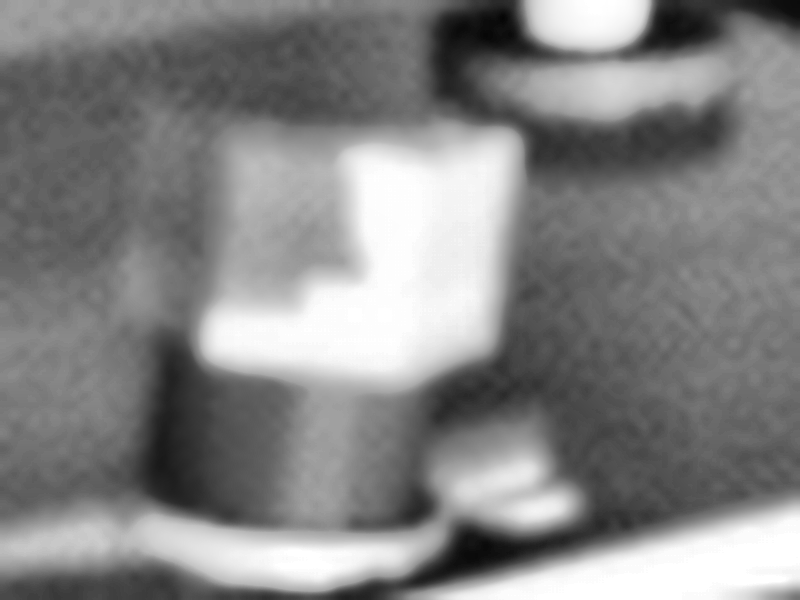

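Run:
```python
from h import *
import pickle
i=pickle.load(open('w4.pkl','rb'))
b=np.array([.5243,-.133,.150]); a=np.radians(-4.7);X=np.array([np.cos(a),np.sin(a),0]);Y=np.array([-X[1],X[0],0]);Z=np.array([0,0,1.])
def C(an,dx): an=np.radians(an); return b+X*dx/1000+.013856*(Y*np.sin(an)+Z*np.cos(an))
for th in(-4,0,4):
  print(th,[((proj(i,[C(k+th,dx)])[0]-[220,175])*10+4.5).round() for k in(120,60,0,-60) for dx in(8,-8)])
```

```text
-4 [array([117., 116.]), array([122., 321.]), array([212., 162.]), array([216., 376.]), array([409., 158.]), array([409., 371.]), array([491., 109.]), array([490., 313.])]
0 [array([117., 113.]), array([123., 316.]), array([200., 160.]), array([204., 373.]), array([397., 160.]), array([397., 374.]), array([492., 113.]), array([490., 317.])]
4 [array([119., 109.]), array([125., 312.]), array([189., 158.]), array([194., 371.]), array([385., 162.]), array([385., 376.]), array([492., 117.]), array([490., 321.])]
```

Run:
```python
from h import *
import pickle
i=pickle.load(open('w4.pkl','rb'))
G=np.array([.5267,-.1298,0]);b=np.array([.5243,-.133,.150])
im=cv2.imread('pics/w4.png')
big=cv2.resize(im,(1600,1200),interpolation=cv2.INTER_CUBIC)
for yaw,col in((-4.7,(0,0,255)),):
    a=np.radians(yaw);X=np.array([np.cos(a),np.sin(a),0]);Y=np.array([-X[1],X[0],0]);Z=np.array([0,0,1.])
    f=lambda P:[tuple(((p+.5)*3.125-.5).astype(int)) for p in proj(i,P)]
    for x,z in((-.026,.168),(-.032,.168),(.026,.164),(.032,.164)):
        q=f([G+X*x+Y*.058+Z*z,G+X*x-Y*.077+Z*z]);cv2.line(big,q[0],q[1],col,1)
    q=f([b-X*.024,b+X*.028]);cv2.line(big,q[0],q[1],(0,255,0),1)
    for an in(-64,-4,56,116):
        an=np.radians(an);o=.01386*(Y*np.sin(an)+Z*np.cos(an));q=f([b+o-X*.008,b+o+X*.008]);cv2.line(big,q[0],q[1],(255,255,0),1)
cv2.imwrite('pics/w4o.png',big[330:900,400:1120])
```

```text
(no output)
```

View pics/w4o.png

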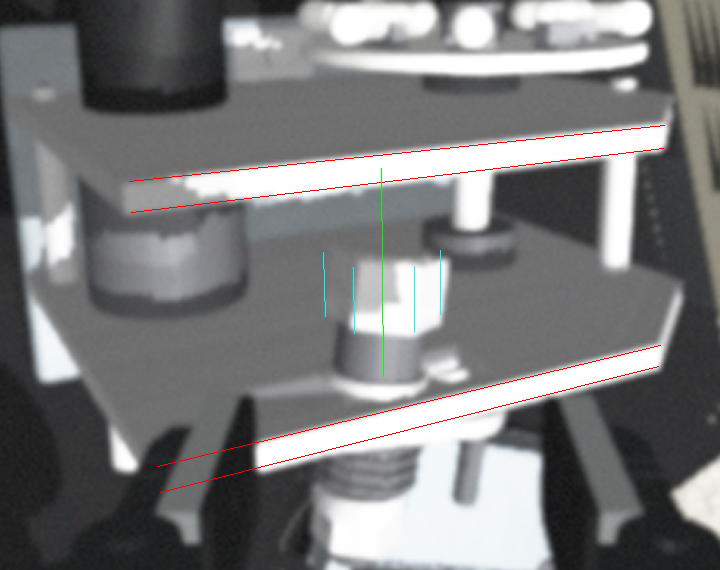

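The plate edges overlay exactly. The bolt axis (green) agrees with the sleeve, and the head sits about 2 mm nearer the front than I'd computed. I'm going down along the leaning axis.

Emit:
drive_tool --steps '[[[-1,-3.5,10],0],[[0,0,22],0],[[0,0,22],0],[[0,0,22],0],[[0,0,12],0],[[0,0,5],0],[[0,0,0],0]]'

```text
time: 8.4
tool_pos: [0.5232, -0.1384, 0.139]
tcp_rot: [2.635, -0.112, -0.025]
wrist_force: [0.0, 0.4, 0.4]
width: 0.522
```

```bash
cat > look.py <<'E'
import sys
from tgt import *
rel()
import cv2,pickle
n=sys.argv[1]
im=bot.read_camera('wrist')[:,:,::-1]
cv2.imwrite(f"pics/{n}.png",cv2.resize(im,(800,600),interpolation=cv2.INTER_CUBIC))
if len(sys.argv)>2:
  a=bot.read_camera('scene')[120:230,220:380,::-1]; cv2.imwrite(f"pics/{n}s.png",cv2.resize(a,(800,550),interpolation=cv2.INTER_CUBIC))
E
python3 look.py w5 1
```

```text
[ 0.008  0.131  2.029 -0.57   1.102  1.958] [ 0.5232 -0.1384  0.139 ] F [0.  0.4 0.4] w 0.522 t 8.4
tool axes in rotator:
 [[ 1.    -0.009 -0.001]
 [-0.009 -0.875 -0.483]
 [ 0.003  0.483 -0.875]]
lean deg in YZ 28.913562453806616 x tilt -0.08493926732111386
TCP rel bolt in tool axes mm [-0.7 -0.5 12.3]
```

View pics/w5.png

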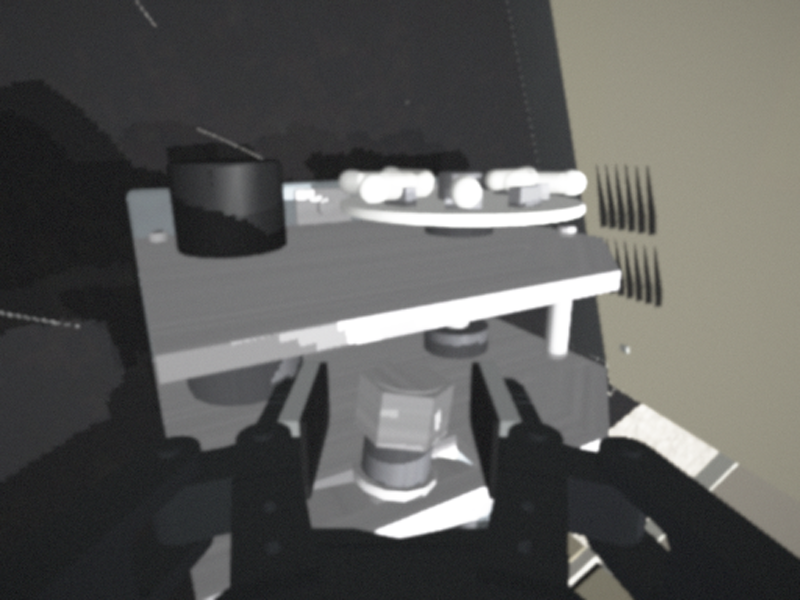

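View pics/w5s.png

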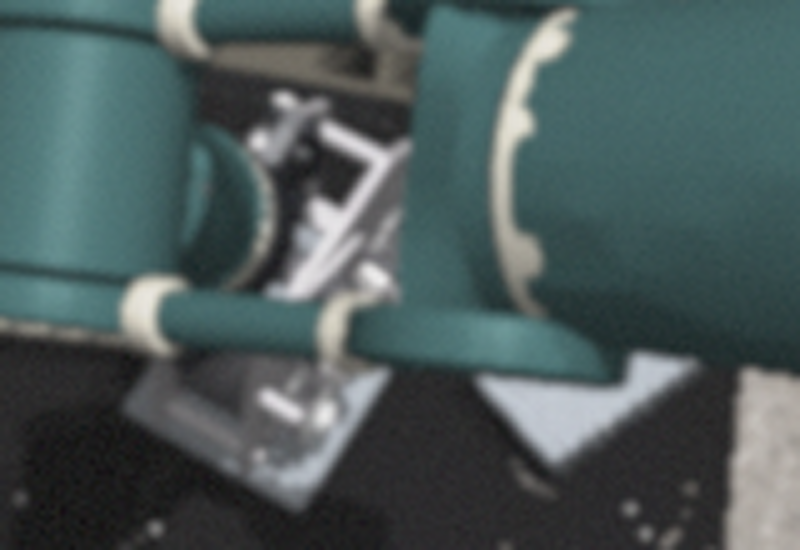

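The hex head is centred between the open fingers, about 2 mm to the right of the middle. I'll go a bit deeper, then bring the right pad in until it touches.

Emit:
drive_tool --steps '[[[0,0,4],0],[[0,0,4],0],[[0,-2,1],0],[[0,0,0],0]]'

```text
time: 8.83
tool_pos: [0.5235, -0.1403, 0.1304]
tcp_rot: [2.635, -0.111, -0.023]
wrist_force: [-0.6, -0.4, 0.4]
width: 0.521
```

Emit:
drive_tool --steps '[[[0,-1.5,0],0],[[0,-1,0],0],[[0,-0.5,0],0],[[0,0,0],0]]'

```text
time: 9.17
tool_pos: [0.524, -0.1378, 0.1292]
tcp_rot: [2.635, -0.111, -0.023]
wrist_force: [-0.0, -0.2, -0.1]
width: 0.517
```

Emit:
drive_tool --steps '[[[0,-0.5,0],0],[[0,-0.5,0],0],[[0,0,0],0]]'

```text
time: 9.42
tool_pos: [0.524, -0.137, 0.1287]
tcp_rot: [2.635, -0.112, -0.023]
wrist_force: [-0.9, -0.3, -0.0]
width: 0.521
```

```bash
python3 look.py w6
```

```text
[ 0.011  0.144  2.036 -0.576  1.085  1.973] [ 0.524  -0.137   0.1287] F [-0.9 -0.3 -0. ] w 0.521 t 9.4167
tool axes in rotator:
 [[ 1.    -0.009  0.   ]
 [-0.008 -0.875 -0.483]
 [ 0.004  0.483 -0.875]]
lean deg in YZ 28.905693236991947 x tilt 0.00021084988356293878
TCP rel bolt in tool axes mm [-0.1 -6.7 20.6]
```

View pics/w6.png

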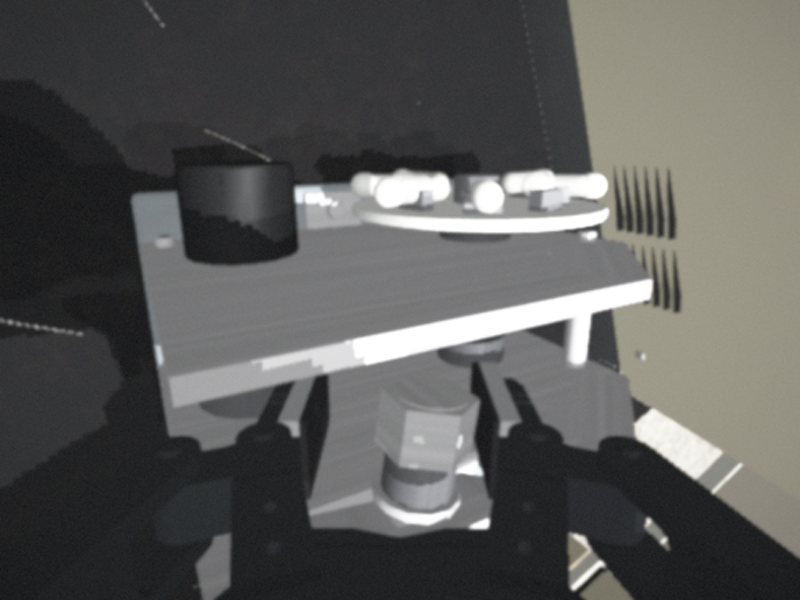

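Emit:
drive_tool --steps '[[[0,-0.5,0],0],[[0,-0.5,0],0],[[0,0,0],0]]'

```text
time: 9.72
tool_pos: [0.524, -0.1366, 0.1285]
tcp_rot: [2.634, -0.111, -0.023]
wrist_force: [-0.8, -2.0, 1.0]
width: 0.519
```

Emit:
drive_tool --steps '[[[0,-0.5,0],0],[[0,-0.5,0],0],[[0,0,0],0]]'

```text
time: 9.97
tool_pos: [0.5241, -0.1364, 0.1285]
tcp_rot: [2.633, -0.112, -0.023]
wrist_force: [-1.7, -6.2, 2.5]
width: 0.518
```

Contact has begun at about 7 N, and the arm is compliant. Next I add a little preload and roll the corner up with the right pad.

Emit:
drive_tool --steps '[[[0,-0.6,0],0],[[0,-0.6,0],0],[[0,-0.4,-0.7],0],[[0,-0.4,-0.7],0],[[0,-0.3,-0.7],0],[[0,0,0],0]]'

```text
time: 10.47
tool_pos: [0.5243, -0.1352, 0.13]
tcp_rot: [2.629, -0.111, -0.024]
wrist_force: [-0.9, -13.4, 3.0]
width: 0.521
```

```bash
python3 look.py w7
```

```text
[ 0.017  0.145  2.034 -0.58   1.091  1.98 ] [ 0.5243 -0.1352  0.13  ] F [ -0.9 -13.4   3. ] w 0.521 t 10.4667
tool axes in rotator:
 [[ 1.    -0.009 -0.   ]
 [-0.008 -0.873 -0.488]
 [ 0.004  0.488 -0.873]]
lean deg in YZ 29.22394716667475 x tilt -0.018983521820985554
TCP rel bolt in tool axes mm [ 0.1 -7.9 18.5]
```

View pics/w7.png

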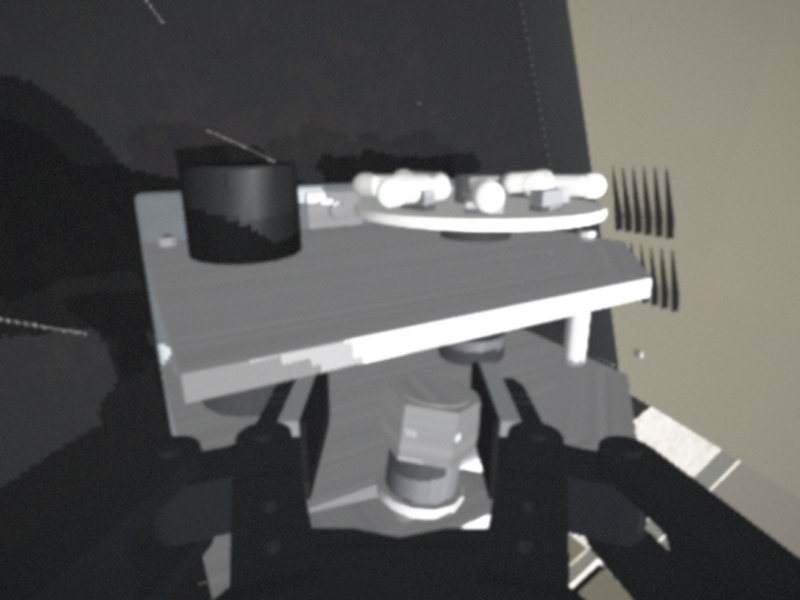

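The hex is turning: its right face now shows wider. I'll carry on along the arc.

Emit:
drive_tool --steps '[[[0,-0.5,-0.8],0],[[0,-0.5,-0.8],0],[[0,-0.5,-0.8],0],[[0,-0.5,-0.8],0],[[0,0,0],0]]'

```text
time: 10.93
tool_pos: [0.5247, -0.133, 0.1322]
tcp_rot: [2.627, -0.111, -0.023]
wrist_force: [1.5, -18.4, 3.4]
width: 0.519
```

```bash
python3 look.py w8
```

```text
[ 0.022  0.144  2.032 -0.58   1.097  1.982] [ 0.5247 -0.133   0.1322] F [  1.5 -18.4   3.4] w 0.519 t 10.9333
tool axes in rotator:
 [[ 1.    -0.008 -0.   ]
 [-0.007 -0.872 -0.49 ]
 [ 0.004  0.49  -0.872]]
lean deg in YZ 29.34358238526179 x tilt -0.007918895063732856
TCP rel bolt in tool axes mm [ 0.4 -8.7 15.5]
```

View pics/w8.png

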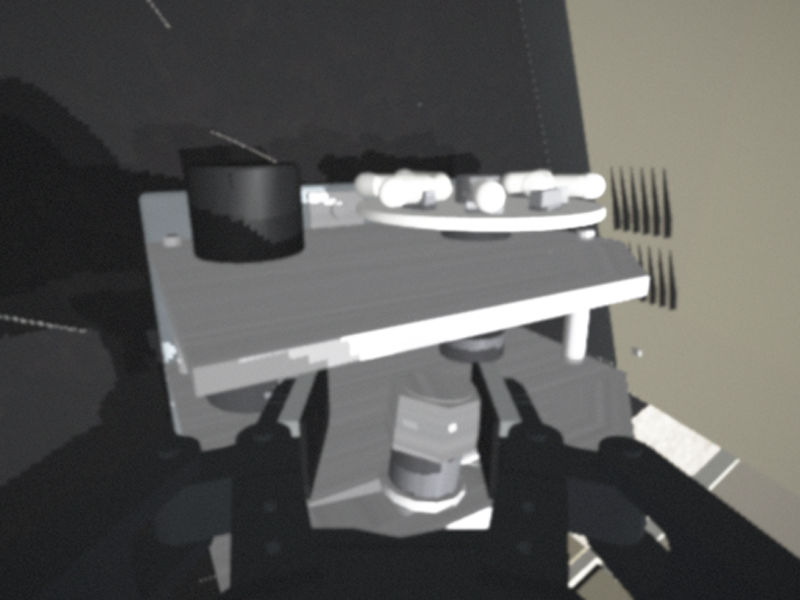

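Emit:
drive_tool --steps '[[[0,-0.5,-0.6],0],[[0,-0.5,-0.6],0],[[0,-0.5,-0.6],0],[[0,-0.3,-0.3],0],[[0,0,0],0]]'

```text
time: 11.4
tool_pos: [0.5248, -0.1318, 0.1333]
tcp_rot: [2.625, -0.11, -0.024]
wrist_force: [0.9, -23.3, 1.1]
width: 0.521
```

```bash
python3 look.py w9
python3 -c "
import cv2
a=cv2.imread('pics/w9.png')[330:530,290:550];cv2.imwrite('pics/w9z.png',cv2.resize(a,(780,600),interpolation=cv2.INTER_CUBIC))"
```

```text
[ 0.026  0.144  2.03  -0.581  1.101  1.985] [ 0.5248 -0.1318  0.1333] F [  0.9 -23.3   1.1] w 0.521 t 11.4
tool axes in rotator:
 [[ 1.    -0.008 -0.   ]
 [-0.007 -0.871 -0.492]
 [ 0.004  0.492 -0.871]]
lean deg in YZ 29.476843955491724 x tilt -0.02126798062334372
TCP rel bolt in tool axes mm [ 0.4 -9.3 13.9]
```

View pics/w9z.png

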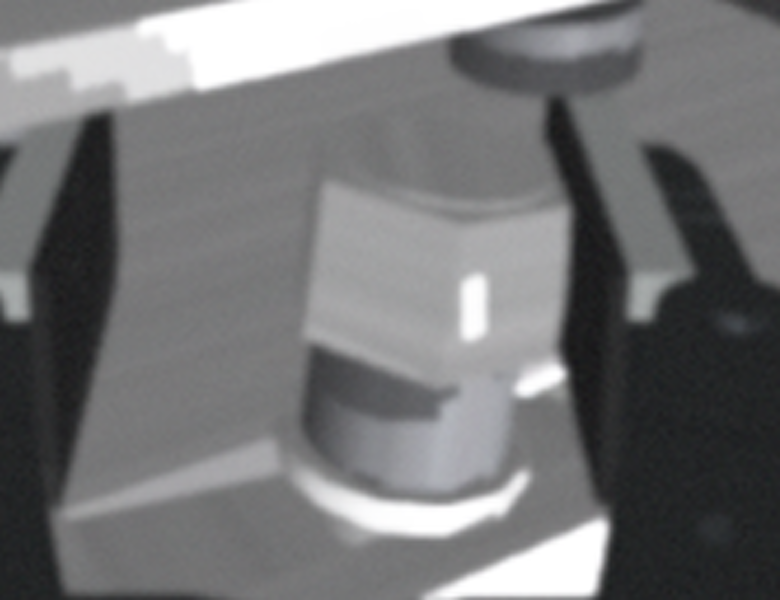

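By the face widths the hex is about 0.40 to 0.45 rad round. A bit more push, then I'll close the jaws, which also squares the flats to the pads.

Emit:
drive_tool --steps '[[[0,-0.6,-0.6],0],[[0,-0.6,-0.6],0],[[0,-0.6,-0.6],0],[[0,0,0],0],[[0,0,0],0]]'

```text
time: 11.87
tool_pos: [0.5247, -0.1311, 0.134]
tcp_rot: [2.622, -0.11, -0.025]
wrist_force: [2.9, -30.7, -1.6]
width: 0.52
```

```bash
python3 look.py w10
python3 -c "
import cv2
a=cv2.imread('pics/w10.png')[330:530,290:550];cv2.imwrite('pics/w10z.png',cv2.resize(a,(780,600),interpolation=cv2.INTER_CUBIC))"
```

```text
[ 0.029  0.144  2.03  -0.583  1.105  1.987] [ 0.5247 -0.1311  0.134 ] F [  2.9 -30.7  -1.6] w 0.52 t 11.8667
tool axes in rotator:
 [[ 1.    -0.007 -0.001]
 [-0.007 -0.869 -0.495]
 [ 0.003  0.495 -0.869]]
lean deg in YZ 29.653210982887693 x tilt -0.07167448672283962
TCP rel bolt in tool axes mm [ 0.2 -9.5 13. ]
```

View pics/w10z.png

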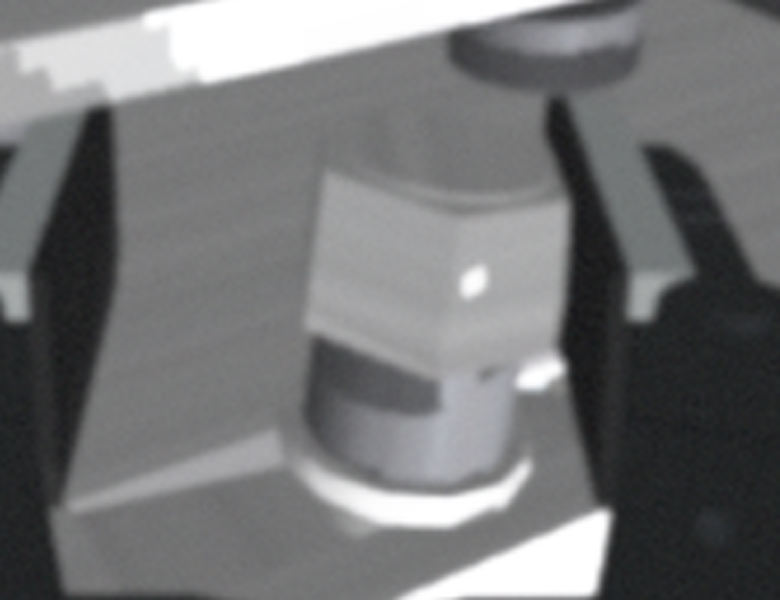

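The hex faces are now symmetric (125 : 120 px) and the force is climbing without motion, so the arm is at its stop. Now I close the jaws in small steps. The tool shifts +y so the right pad stays put, with some lift to offset the pads swinging forward.

Emit:
drive_tool --steps '[[[0,1.5,-0.4],0],[[0,0,0],0]]' --jaw 0.48

```text
time: 12.08
tool_pos: [0.5246, -0.1323, 0.1354]
tcp_rot: [2.622, -0.11, -0.025]
wrist_force: [2.5, -30.2, 0.0]
width: 0.482
```

Emit:
drive_tool --steps '[[[0,1.6,-0.4],0],[[0,0,0],0]]' --jaw 0.44

```text
time: 12.25
tool_pos: [0.5244, -0.1335, 0.1365]
tcp_rot: [2.622, -0.11, -0.025]
wrist_force: [2.2, -30.3, 1.0]
width: 0.442
```

Force is steady at 30 N, so I continue.

Emit:
drive_tool --steps '[[[0,1.6,-0.4],0],[[0,0,0],0]]' --jaw 0.4

```text
time: 12.42
tool_pos: [0.5243, -0.1348, 0.1377]
tcp_rot: [2.622, -0.11, -0.025]
wrist_force: [1.5, -30.7, -1.4]
width: 0.406
```

Emit:
drive_tool --steps '[[[0,1.6,-0.4],0],[[0,0,0],0]]' --jaw 0.36

```text
time: 12.58
tool_pos: [0.5242, -0.1361, 0.1388]
tcp_rot: [2.622, -0.11, -0.025]
wrist_force: [1.4, -31.4, 0.8]
width: 0.368
```

```bash
python3 look.py w11
python3 -c "
import cv2
a=cv2.imread('pics/w11.png')[330:530,290:550];cv2.imwrite('pics/w11z.png',cv2.resize(a,(780,600),interpolation=cv2.INTER_CUBIC))"
```

```text
[ 0.02   0.137  2.028 -0.583  1.108  1.975] [ 0.5242 -0.1361  0.1388] F [  1.4 -31.4   0.8] w 0.368 t 12.5833
tool axes in rotator:
 [[ 1.    -0.008 -0.001]
 [-0.007 -0.869 -0.495]
 [ 0.003  0.495 -0.869]]
lean deg in YZ 29.67091604474425 x tilt -0.0754257513899159
TCP rel bolt in tool axes mm [ 0.1 -2.8 11.2]
```

View pics/w11z.png

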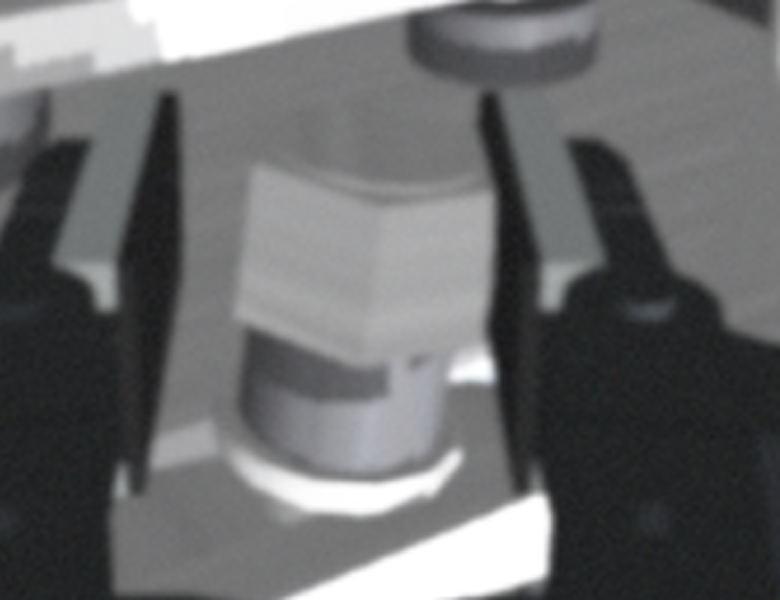

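Emit:
drive_tool --steps '[[[0,1.6,-0.2],0],[[0,0,0],0]]' --jaw 0.32

```text
time: 12.8
tool_pos: [0.5241, -0.1374, 0.1399]
tcp_rot: [2.621, -0.11, -0.025]
wrist_force: [1.6, -31.4, 1.3]
width: 0.323
```

Emit:
drive_tool --steps '[[[0,1.5,-0.2],0],[[0,0,0],0]]' --jaw 0.28

```text
time: 12.97
tool_pos: [0.524, -0.1386, 0.1408]
tcp_rot: [2.622, -0.111, -0.025]
wrist_force: [1.4, -30.0, 0.0]
width: 0.282
```

Emit:
drive_tool --steps '[[[0,0.3,0],0],[[0,0,0],0],[[0,0,0],0]]' --jaw 0.2 --force 60

```text
time: 13.22
tool_pos: [0.524, -0.1386, 0.1409]
tcp_rot: [2.622, -0.112, -0.025]
wrist_force: [1.1, -29.0, -0.3]
width: 0.269
```

```bash
python3 look.py w12
python3 -c "
import cv2
a=cv2.imread('pics/w12.png')[330:530,290:550];cv2.imwrite('pics/w12z.png',cv2.resize(a,(780,600),interpolation=cv2.INTER_CUBIC))"
```

```text
[ 0.015  0.134  2.027 -0.582  1.109  1.97 ] [ 0.524  -0.1386  0.1409] F [  1.1 -29.   -0.3] w 0.269 t 13.2167
tool axes in rotator:
 [[ 1.    -0.009 -0.001]
 [-0.008 -0.869 -0.495]
 [ 0.003  0.495 -0.869]]
lean deg in YZ 29.643736234585514 x tilt -0.07274880920019508
TCP rel bolt in tool axes mm [ 0.2  0.4 10.6]
```

View pics/w12z.png

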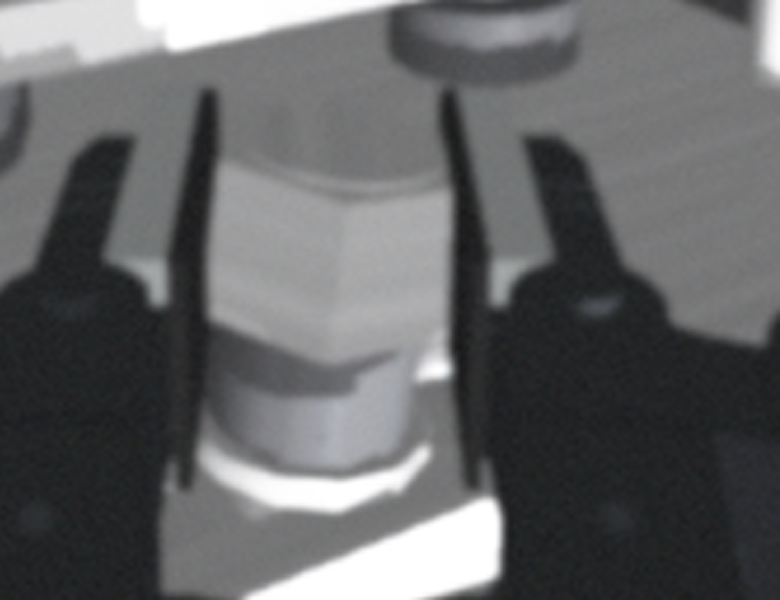

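The bolt head is gripped on its two flats. I'll check the roller arm and stop pin in the other cameras.

Run:
```python
from workcell import bot
import cv2
print(bot.read_state()['torque'])
a=bot.read_camera('scene')[120:230,220:380,::-1]; cv2.imwrite("pics/s13.png",cv2.resize(a,(800,550),interpolation=cv2.INTER_CUBIC))
a=bot.read_camera('top')[160:310,220:370,::-1]; cv2.imwrite("pics/t13.png",cv2.resize(a,(600,600),interpolation=cv2.INTER_CUBIC))
```

```text
[-3.75234477 -0.33399341 -0.06089877]
```

View pics/s13.png

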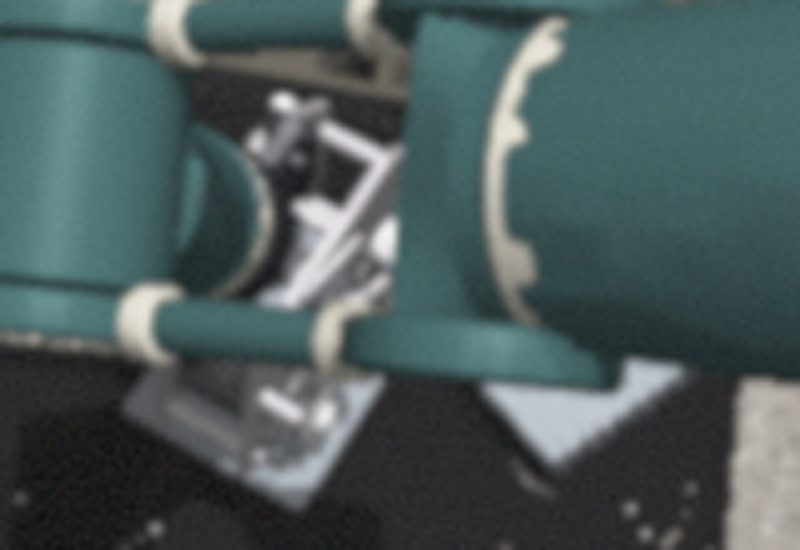

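View pics/t13.png

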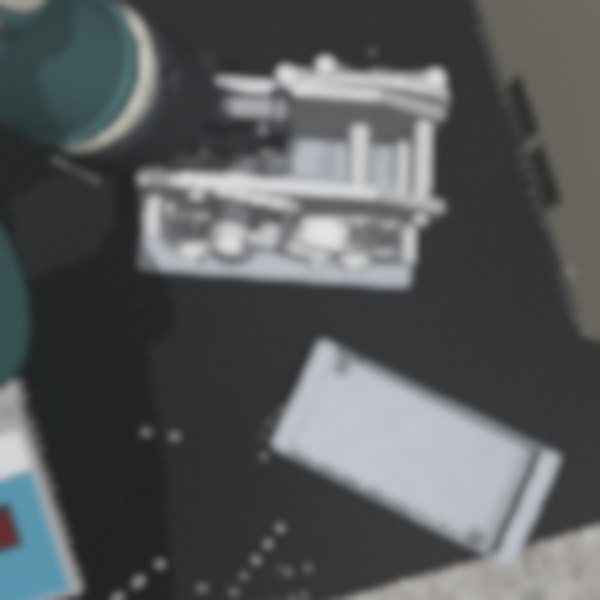

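Run:
```python
from workcell import bot
from h import *
t=bot.camera_info('top')
def blob(fn,off,box,sc):
    im=cv2.cvtColor(cv2.imread(fn),cv2.COLOR_BGR2GRAY)
    x0,y0,x1,y1=box; c=im[y0:y1,x0:x1]; 
    m=(c>215).astype(np.uint8); n,l,s,ce=cv2.connectedComponentsWithStats(m)
    k=1+np.argmax(s[1:,4]); p=ce[k]+[x0,y0]; print(fn,s[k],p)
    return ((p+.5)/sc-.5)+off
p0=blob('pics/top0z.png',[240,160],(195,210,250,255),4)
p1=blob('pics/t13.png',[220,160],(290,213,350,262),4)
a=np.radians(-4.7);X=np.array([np.cos(a),np.sin(a),0]);Y=np.array([-X[1],X[0],0])
b=np.array([.5243,-.133,.150])
for d in(-.036,-.042,-.048,-.054):
    for p in(p0,p1):
        o,r=ray(t,p); k=((b+X*d-o)@X)/(r@X); q=o+k*r-b; y,z=q@Y,q[2]
        # alternative: angle from circle r=.055 using line-of-sight y only
        # min dist on circle: search angles for smallest pixel distance
        A=np.radians(np.arange(-60,90,.5)); P=b+X*d-.055*np.cos(A)[:,None]*Y-np.sin(A)[:,None]*.055*np.array([0,0,1])
        e=np.linalg.norm(proj(t,P)-p,axis=1); j=e.argmin(); print(d,'y,z',round(y*1e3,1),round(z*1e3,1),'best ang below horiz',np.degrees(A[j]).round(1),'err px',e[j].round(2))
```

```text
pics/top0z.png [ 19  16  16  17 226] [221.47345133 234.17256637]
pics/t13.png [ 18   9  31  22 541] [323.52680222 232.78373383]
-0.036 y,z -44.9 -129.1 best ang below horiz 48.0 err px 4.51
-0.036 y,z -57.8 -113.2 best ang below horiz 29.5 err px 4.59
-0.042 y,z -41.0 -80.6 best ang below horiz 47.0 err px 2.06
-0.042 y,z -53.4 -65.4 best ang below horiz 27.5 err px 2.14
-0.048 y,z -37.2 -32.1 best ang below horiz 46.5 err px 0.4
-0.048 y,z -48.9 -17.6 best ang below horiz 25.5 err px 0.33
-0.054 y,z -33.3 16.4 best ang below horiz -55.0 err px 1.62
-0.054 y,z -44.4 30.1 best ang below horiz -36.5 err px 0.15
```

```bash
python3 - <<'E'
from workcell import bot
from h import *
i=bot.camera_info('wrist')
a=np.radians(-4.7);X=np.array([np.cos(a),np.sin(a),0]);Y=np.array([-X[1],X[0],0]);Z=np.array([0,0,1.])
b=np.array([.5243,-.133,.150])
def z(p): q=(p+.5)*1.5625-.5; return (q-[290,330]+.5)*3-.5
for th in(20,23,26,28.65):
    r=[]
    for k in(60,0,-60):
        for dx in(8,-8):
            an=np.radians(k+th); r.append(z(proj(i,[b+X*dx/1e3+.013856*(Y*np.sin(an)+Z*np.cos(an))])[0]))
    r=np.array(r); print(th,r.round().tolist(),'frac rear',((r[2]-r[0])[0]/(r[4]-r[0])[0]).round(3),'front',((r[3]-r[1])[0]/(r[5]-r[1])[0]).round(3),'rows rear',(r[2]-r[0])[1].round(),(r[2]-r[4])[1].round())
E
python3 -c "
import cv2
im=cv2.imread('pics/w12.png')[370:470,350:450]
im=cv2.resize(im,(600,600),interpolation=cv2.INTER_LANCZOS4)
g=cv2.createCLAHE(4,(3,3)).apply(cv2.cvtColor(im,cv2.COLOR_BGR2GRAY));cv2.imwrite('pics/w12e.png',g)"
```

```text
20 [[210.0, 185.0], [215.0, 335.0], [350.0, 210.0], [350.0, 364.0], [461.0, 164.0], [457.0, 311.0]] frac rear 0.56 front 0.56 rows rear 25.0 46.0
23 [[206.0, 182.0], [211.0, 331.0], [342.0, 210.0], [343.0, 364.0], [458.0, 167.0], [455.0, 315.0]] frac rear 0.541 front 0.541 rows rear 28.0 43.0
26 [[202.0, 179.0], [207.0, 328.0], [334.0, 211.0], [335.0, 365.0], [456.0, 171.0], [452.0, 318.0]] frac rear 0.522 front 0.522 rows rear 32.0 40.0
28.65 [[199.0, 177.0], [204.0, 325.0], [327.0, 211.0], [328.0, 365.0], [453.0, 173.0], [450.0, 322.0]] frac rear 0.505 front 0.506 rows rear 34.0 37.0
```

View pics/w12e.png

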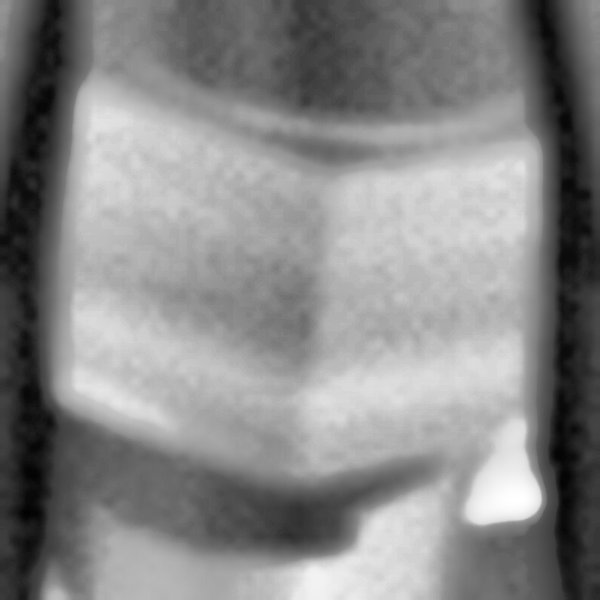

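By the face fractions the hex is at 26 to 28.5°, so the last degree or two is uncertain. To make sure of the stop I'll ease the grip to 20 N, with the right pad still loaded, push it on a little and clamp again.

Emit:
drive_tool --steps '[[[0,-0.5,-0.5],0],[[0,-0.5,-0.5],0],[[0,0,-0.4],0],[[0,0,0],0]]' --force 20

```text
time: 13.7
tool_pos: [0.524, -0.1385, 0.141]
tcp_rot: [2.62, -0.11, -0.026]
wrist_force: [4.1, -38.5, -4.9]
width: 0.268
```

```bash
python3 look.py w14; python3 -c "
import cv2
im=cv2.imread('pics/w14.png')[370:470,350:450]
im=cv2.resize(im,(600,600),interpolation=cv2.INTER_LANCZOS4)
g=cv2.createCLAHE(4,(3,3)).apply(cv2.cvtColor(im,cv2.COLOR_BGR2GRAY));cv2.imwrite('pics/w14e.png',g)"
```

```text
[ 0.016  0.134  2.027 -0.584  1.111  1.971] [ 0.524  -0.1385  0.141 ] F [  4.1 -38.5  -4.9] w 0.268 t 13.7
tool axes in rotator:
 [[ 1.    -0.008 -0.001]
 [-0.007 -0.868 -0.497]
 [ 0.003  0.497 -0.868]]
lean deg in YZ 29.775669789475018 x tilt -0.08404787919276994
TCP rel bolt in tool axes mm [ 0.2  0.3 10.5]
```

View pics/w14e.png

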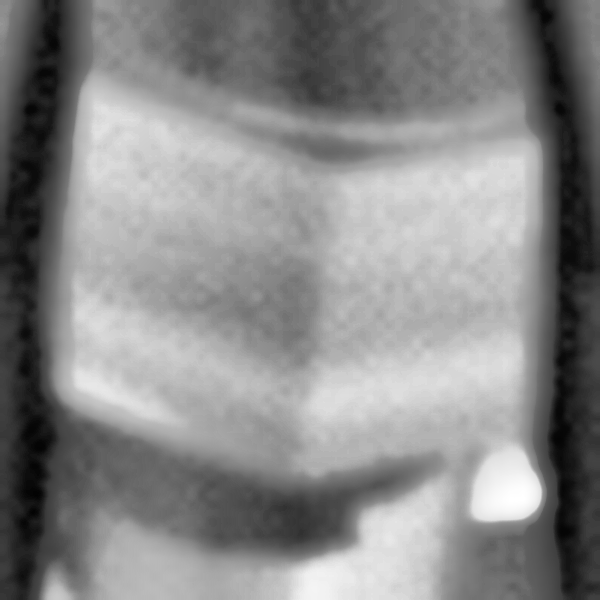

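The head no longer moves: the force rose to 38 N while tool and width stayed put, so it is on the stop. Now I clamp firmly and ease off the side push.

Emit:
drive_tool --steps '[[[0,0,0],0],[[0,0,0],0],[[0,0,0],0]]' --force 80 --jaw 0.15

```text
time: 14.0
tool_pos: [0.524, -0.1385, 0.1411]
tcp_rot: [2.62, -0.111, -0.026]
wrist_force: [3.7, -37.7, -5.7]
width: 0.26
```

Emit:
drive_tool --steps '[[[0,0.7,0.2],0],[[0,0.7,0.2],0],[[0,0.7,0.2],0],[[0,0,0],0],[[0,0,0],0],[[0,0,0],0]]'

```text
time: 14.5
tool_pos: [0.524, -0.1385, 0.1411]
tcp_rot: [2.624, -0.112, -0.025]
wrist_force: [4.2, -28.8, -4.3]
width: 0.262
```

```bash
python3 look.py w15; python3 -c "
import cv2
im=cv2.imread('pics/w15.png')[370:470,350:450]
im=cv2.resize(im,(600,600),interpolation=cv2.INTER_LANCZOS4)
g=cv2.createCLAHE(4,(3,3)).apply(cv2.cvtColor(im,cv2.COLOR_BGR2GRAY));cv2.imwrite('pics/w15e.png',g)
from workcell import bot
a=bot.read_camera('top')[:,:,::-1];cv2.imwrite('pics/t15.png',a)"
```

```text
[ 0.014  0.133  2.027 -0.581  1.109  1.968] [ 0.524  -0.1385  0.1411] F [  4.2 -28.8  -4.3] w 0.262 t 14.5
tool axes in rotator:
 [[ 1.    -0.009 -0.001]
 [-0.008 -0.87  -0.493]
 [ 0.003  0.493 -0.87 ]]
lean deg in YZ 29.544871798455098 x tilt -0.06193317091541847
TCP rel bolt in tool axes mm [ 0.2  0.4 10.5]
```

View pics/w15e.png

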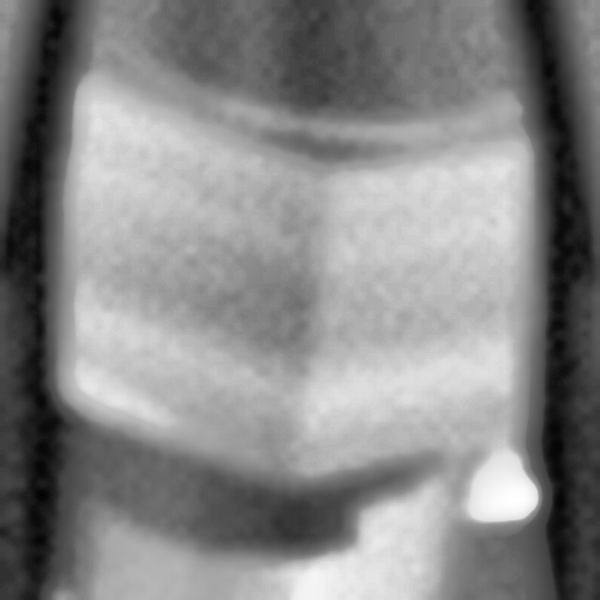

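View pics/t15.png

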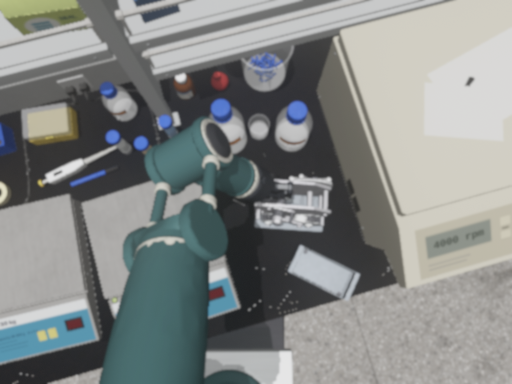

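Emit:
drive_tool --steps '[[[0,0,0],0],[[0,0,0],0],[[0,0,0],0],[[0,0,0],0],[[0,0,0],0],[[0,0,0],0]]'

```text
time: 15.1
tool_pos: [0.524, -0.1385, 0.1411]
tcp_rot: [2.624, -0.112, -0.025]
wrist_force: [4.0, -28.3, -3.6]
width: 0.262
```

```bash
python3 -c "
import cv2
from workcell import bot
a=bot.read_camera('scene')[:,:,::-1];cv2.imwrite('pics/s16.png',a)
for n in(1,):
  b=cv2.imread('pics/scene0.png')
  print('timer diff',abs(b[220:255,180:215].astype(int)-a[220:255,180:215]).mean(),'beaker',abs(b[160:185,188:210].astype(int)-a[160:185,188:210]).mean())
"
```

```text
timer diff 6.485170068027211 beaker 8.733333333333333
```

View pics/s16.png

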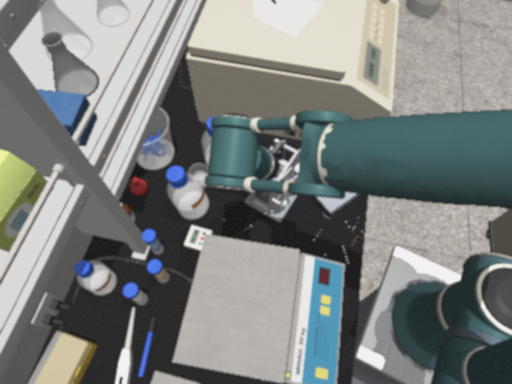

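The timer (198,237), beaker (198,173) and guard are where they were, and the grip is steady. I'm handing in.

```bash
python3 -c "
from workcell import bot
print(bot.finish_job())"
```

```text
the job is handed in; nothing more can be done
None
```

The tensioner bolt is turned, as far as I can tell, up to its stop. I handed in with the gripper still holding the bolt head at an 80 N setting, at about 15 s.

**How it was done:** The moves have no tilt command, so I first leaned the tool about 29° by pushing past the arm's reach limit over clear floor. I then went down into the gap and rolled the head round with the right pad. The jaws closed on the two flats while that pad held the load.

**Checks that agree:**
- **At the stop:** with the grip eased to 20 N, more push raised the wrist force to 38 N without moving the tool.
- **Steady grip:** pose, opening (0.262) and force (about 29 N sideways) stayed constant over the last 0.6 s.
- **Other things:** the guard, timer and beaker look unmoved in the pictures, and the gripper stayed behind the front plate, away from the roller arm.

**Checks that are weaker or disagree:**
- **Hex faces:** in the wrist view they give a turn of about 26 to 28.5° (0.45 to 0.5 rad), so they do not settle the last degree or two.
- **Roller movement:** the top view gave only about 19 to 21°, but from a blurred, partly lit blob, so I trusted it less.
- **Stop pin:** I could not see the arm touching the pin itself. That the arm is on its stop rests on the force check.

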